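# Put the full chalk tray away behind the spring flap

## Robot

A 6-joint arm with a two-finger parallel gripper is mounted at the origin on the work surface. World frame = base frame: x ahead of the robot, y to its left, z up, the work surface at z = 0. Lengths are in m, angles in rad, forces in N, time in s.
With the tool pointing down it reaches from about 0.375 to 0.9 m from the base axis. Payload 3.1 kg.
Tool frame: the origin (TCP) lies at the very end of the fingers, on their centre line; the grasp point (between the pads) lies 19 mm behind it; z points along the fingers, x is the direction in which the jaws open and shut, and the axes are right-handed (so a half turn about z gives the same grasp; the last joint's range is limited). The gripper opens to 87 mm and grips with 3 to 60 N. Pads are 19 mm wide; open, the fingers measure 117 mm over their backs; the gripper's body (75 mm by 190 mm) begins 51 mm behind the grasp point.
Start: joints at [1, 0.527, 1.433, -0, 1.181, -0.178], TCP at [0.239, 0.577, 0.223] pointing down, gripper open.
Joint ranges: [-3.08, 3.08], [-0.75, 2.2], [0.22, 2.44], [-1.43, 4.57], [0, 2.65], [-2.85, 2.85]. Speed limits (rad/s): [2.79, 2.79, 3.14, 3.14, 3.14, 3.14].

## Interface

Orientations are given as a unit quaternion [x, y, z, w].
In Python, from rig import robot gives the robot as it stands. The module is installed in compiled form; this text tells all that it offers.
- The arm moves only by the shell command python3 -m creep 'ROWS' [OPENING] [FORCE]. ROWS is a JSON object of lists of equal length, an entry for each row: "dp": the shift along the tool's x, y, z in cm, a list of three; "turn": the turn, a rotation vector about the tool's x, y, z in degrees, a list of three. In form: {"dp": [[x, y, z], ...], "turn": [[wx, wy, wz], ...]}. A call has 1 to 20 rows; each row shifts and turns the commanded pose from where the row before left it, along the tool's axes as they then stand; what a row does not reach is not made up. A row lasts 1/10 s, in which the tool goes at most 50 mm and 8.59 degrees, less where a joint would pass 70% of its speed; a pose out of reach is approached as far as the arm can. A call is refused whole if a number of a shift passes 5 or a number of a turn 8.59, either way. A call with a gripper value outside its range is refused whole. OPENING is the gripper command: -1 is fully open, 1 is shut, values between are in proportion, set as the call begins (- or left out, the last holds). The fingers move at their own pace and stop on an object; FORCE is the grip in N (left out, the last holds). Time passes only in rows, so rows that do not move let the fingers close. It gives the time, the measured TCP pose, the force and the opening at its end, in the units of the state.
- robot.get_obs(): the state, without advancing time (a new reading comes with each control period).
- robot.camera(name): name is "scene" or "top" or "wrist"; returns the picture (420x560x3 uint8, red, green, blue); there is no depth.
- robot.calibration(name): a dict with "fx", "fy", "cx", "cy" (pixels), "rvec" (rotation vector, rad) and "tvec" (3), from world to camera coordinates, as OpenCV has them. Camera axes: x right, y down, z forward; pixel columns grow to the right and rows downward; lengths in m; the calibration is good to about 2 mm. The wrist camera is an equidistant fisheye: a pixel r from the principal point sees the ray r / f radians off the axis. A picture is of the moment at which its call begins: read the wrist's pose just before it. calibration takes no time and is no camera call; for the wrist camera it gives the pose at the moment of the call.
- robot.hand_in(): hands the job in, once; it reports no verdict.
Trained networks look in the newest picture that a camera, given by its name, has taken for a name from the list of things; names that differ only in an ending like _2 or _b are one class to them, and where a whole thing is asked for, a point or a joint stands for the part that bears it (a point fixed in the world has none). Each returns a list of dicts, best first, with "confidence" (0 to 1); they miss things now and then, are a little off and sometimes report something else, mostly with a low value. They report only what shows in the picture. A call takes as long as a camera call.
- robot.masks_of(name, camera): "pixels" (420x560 bool, what is visible of it).
- robot.tip_of(name, camera): "point" ([x, y, z] in m, in the coordinates of the camera as it stood for that picture, good to about 4 mm: a listed point, or the origin of a listed thing).
The state is a dict: "time": time; "q": joint angles; "joint_velocities": joint speeds; "joint_torque": joint torques, N m; "position": TCP position; "tool_rot": TCP orientation; "ft_force": force on the tool from outside, world axes, zero at the start; "moment": the same for the moment, N m; "grip_width": finger opening in m.
Only numpy, scipy, OpenCV 4.12 (cv2) and the standard library are available. Lean on these libraries where they do the work, as an engineer would, in place of code of your own. Each camera call takes 0.05 s, during which the arm holds its last target.

## Task

On the art-room table a two-lane wooden rack holds two small trays waiting in front of its spring flap. Push the tray that is full of chalk sticks along its lane, over the flap and into the back of the rack, sliding it and not lifting it across, far enough that the flap springs fully up again behind it. Leave the tray with only two sticks where it is.

Things in the scene. Friction and masses are not known exactly. Their poses are not given: they have to be found in the camera images.
- rack: Fixed plywood rack 340 x 176 mm. Origin: on the table, mid-width, below the flap's hinge; x runs along the lanes from the open front (x -165 mm, robot side) to the stop wall (x 175), y left, z up. Lane floor 22 mm above origin. Two lanes, centred at y +42 and -42, 76 wide, between rails 14 high above the floor. No roof: fingers can follow a tray through from above. Floor slot for flap: x -6 to 34.
- flap (a joint): Angle (rad) of the aluminium flap across both lanes: 3 mm plate, 30 mm long, hinged at its lower edge at rack x 0, 10 mm below the lane floor. 0 = upright, top edge 20 mm above the floor; grows to 1.45 as a tray pushed to +x folds it down under itself (a few N). Its weak spring raises it again once the tray's rear end is beyond rack x 30 mm and no finger is over it.
- full_tray_center (a point): Centre (half-way up) of the full tray: open wooden tray, 90 long (x) x 62 wide (y) x 28 mm high, about 0.2 kg, filled by a row of six chalk sticks (fixed in it). It stands on the lane floor in front of the flap, in either lane (varies), its x axis along the lane within a few degrees, towards the flap. Its flat rear end is 45 mm behind this point.
- part_tray_center (a point): Centre (half-way up) of the other tray, same wood and size, but with only two chalk sticks in it. It stands in front of the flap in the other lane and stays there.

How it is judged:
On the way:
1. the full tray, sliding on the lane floor, is over the folded-down flap (value of joint flap above 0.8 rad and x of full_tray_center in the frame of rack between -0.025 and 0.055 m and z of full_tray_center in the frame of rack below 0.05 m), for 0.05 s.
At the end, for the whole second after the job is handed in: The full tray lies flat on the lane floor (within 0.1 rad) wholly behind the flap, its centre 70 to 135 mm beyond the hinge line; the flap is upright again (within 0.12 rad); the other tray is within 20 mm of where it stood (x of full_tray_center in the frame of rack between 0.07 and 0.135 m and z of full_tray_center in the frame of rack between 0.03 and 0.044 m and angle between the z axis of full_tray_center and the z axis of rack, either way round below 0.1 rad and y of full_tray_center in the frame of rack between -0.06 and 0.06 m and value of joint flap below 0.12 rad and distance of part_tray_center from where it was at the start of the episode below 0.02 m); the robot touches nothing.
It fails at once if the tray with two sticks is moved by more than 20 mm (distance of part_tray_center from where it was at the start of the episode above 0.02 m).
It fails at once if the full tray is lifted more than 25 mm off the lane floor (z of full_tray_center in the frame of rack above 0.061 m).
It also fails if it takes over 32 s, if anything falls off the work surface, if the arm or the gripper's body presses on something with over 40 N, if the wrist force passes 120 N, or if a joint passes its speed limit or range.

## Working session

There is one attempt and no reset: what is moved stays moved. The work goes in short steps, Python scripts to look and compute and a shell command to move; the robot and the scene stay as the last step left them, time stands still between calls to the robot, and variables do not carry over. Pictures are saved under pics/ and viewed, and the job is handed in when it is done.

```bash
mkdir -p pics; cat > h.py <<'E'
from rig import robot
import numpy as np, cv2
from scipy.spatial.transform import Rotation as R
def toworld(p,cam):
    c=robot.calibration(cam); r=R.from_rotvec(np.ravel(c['rvec']))
    return r.inv().apply(np.asarray(p)-np.ravel(c['tvec']))
def snap(cam,fn):
    im=robot.camera(cam); cv2.imwrite('pics/'+fn,im[:,:,::-1]); return im
E
python3 - <<'E'
from h import *
np.set_printoptions(precision=4,suppress=True)
o=robot.get_obs(); print(o['time'],o['position'],o['tool_rot'],o['grip_width'])
for cam in ['top','scene']:
    snap(cam,cam+'0.png')
    for n in ['rack','flap','full_tray_center','part_tray_center']:
        for d in robot.tip_of(n,cam)[:3]:
            print(cam,n,round(d['confidence'],2),toworld(d['point'],cam))
print(robot.get_obs()['time'])
E
```

```text
0.0 [0.2388 0.5768 0.2216] [ 0.8315  0.5555 -0.001   0.0004] 0.08663079166807067
top rack 0.88 [0.5666 0.156  0.0011]Traceback (most recent call last):
  File "<stdin>", line 7, in <module>
ValueError: it knows: full_tray_center, part_tray_center, rack
```

```bash
python3 - <<'E'
from h import *
np.set_printoptions(precision=4,suppress=True)
for cam in ['top','scene']:
    im=snap(cam,cam+'1.png')
    for n in ['rack','full_tray_center','part_tray_center']:
        for d in robot.tip_of(n,cam)[:3]:
            print(cam,n,round(d['confidence'],2),toworld(d['point'],cam))
        for d in robot.masks_of(n,cam)[:2]:
            m=d['pixels'].astype(np.uint8); ys,xs=np.nonzero(m)
            r=cv2.minAreaRect(np.stack([xs,ys],1).astype(np.float32)); print('  mask',round(d['confidence'],2),m.sum(),r)
print(robot.get_obs()['time']); print(robot.calibration('top'))
E
```

```text
top rack 0.67 [ 0.5658  0.1553 -0.0003]
  mask 0.81 29066 ((163.61459350585938, 186.4621124267578), (270.4020080566406, 140.62835693359375), 71.7108383178711)
top full_tray_center 0.74 [0.5107 0.09   0.0343]
top full_tray_center 0.3 [0.5669 0.1552 0.001 ]
  mask 0.74 3511 ((213.1889190673828, 234.59820556640625), (72.72322082519531, 50.188560485839844), 72.47443389892578)
top part_tray_center 0.88 [0.4876 0.1681 0.0376]
  mask 0.94 3692 ((152.5240936279297, 252.01132202148438), (72.18489074707031, 52.689697265625), 70.20112609863281)
  mask 0.78 16300 ((374.5295715332031, 240.76895141601562), (202.45201110839844, 127.16986846923828), 69.0848617553711)
scene full_tray_center 0.58 [0.5145 0.094  0.0356]
  mask 0.83 1830 ((322.65069580078125, 196.06851196289062), (52.78556442260742, 39.325828552246094), 69.44395446777344)
scene part_tray_center 0.71 [0.4917 0.17   0.0358]
  mask 0.9 1841 ((365.9000549316406, 188.80003356933594), (55.007266998291016, 39.354793548583984), 63.43495178222656)
  mask 0.18 16633 ((373.818359375, 240.81655883789062), (204.659912109375, 127.0123291015625), 68.70264434814453)
0.8
{'fx': 508.31162751767823, 'fy': 508.31162751767823, 'cx': 269.3466657537385, 'cy': 213.55754798574725, 'rvec': array([ 2.1878, -2.1461,  0.1809]), 'tvec': array([0.0106, 0.5433, 0.6246])}
```

View pics/top0.png

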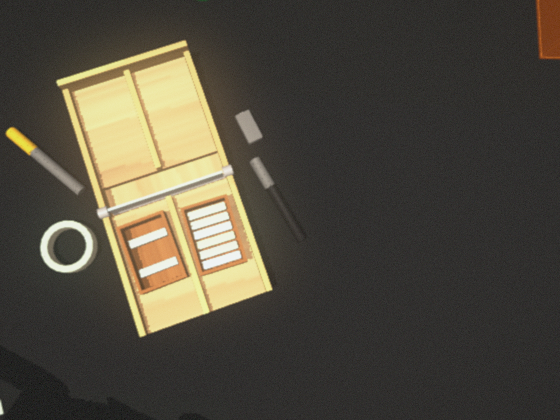

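The top view shows the full tray (six sticks) at about (213,235) in the right lane. The two-stick tray is at (152,252) in the left lane, and the flap line runs from (102,212) to (229,171). Next I'll work out the rack pose and the push geometry.

```bash
cat >> h.py <<'E'
def bp(px,cam,z):
    c=robot.calibration(cam); r=R.from_rotvec(np.ravel(c['rvec']))
    o=r.inv().apply(-np.ravel(c['tvec'])); d=r.inv().apply([(px[0]-c['cx'])/c['fx'],(px[1]-c['cy'])/c['fy'],1])
    return o+d*(z-o[2])/d[2]
def proj(P,cam):
    c=robot.calibration(cam); K=np.array([[c['fx'],0,c['cx']],[0,c['fy'],c['cy']],[0,0,1]])
    return cv2.projectPoints(np.float64(P).reshape(-1,1,3),np.float64(c['rvec']),np.float64(c['tvec']),K,None)[0][:,0]
E
python3 - <<'E'
from h import *
np.set_printoptions(precision=4,suppress=True)
img=cv2.imread('pics/top1.png')
fl=bp((141,335),'top',.036); fr=bp((271,290),'top',.036)
print('front',fl,fr,np.linalg.norm(fl-fr))
yv=(fl-fr)/np.linalg.norm(fl-fr); yaw1=np.degrees(np.arctan2(-yv[0],yv[1]))
hl=bp((102,212),'top',.042);hr=bp((229,171),'top',.042); print('flap',hl,hr,(hl+hr)/2)
yv=hl-hr; print('yaws',yaw1,np.degrees(np.arctan2(-yv[0],yv[1])))
d=(hl+hr)/2-(fl+fr)/2; print('yaw',np.degrees(np.arctan2(d[1],d[0])),np.linalg.norm(d))
# optimise rack pose with mask-free corner set: front corners, and flap ends at centre line
from scipy.optimize import least_squares
px=np.array([(141,335),(271,290)]); 
yaw=np.radians(17.9); o=np.array([.5664,.1555])
for yaw_d in (17.5,):
  def W(p,yaw,o): 
    c,s=np.cos(yaw),np.sin(yaw); p=np.atleast_2d(p); return np.stack([o[0]+c*p[:,0]-s*p[:,1],o[1]+s*p[:,0]+c*p[:,1],p[:,2]],1)
  f=lambda v:(proj(W([(-.165,.088,.036),(-.165,-.088,.036)],v[0],v[1:]),'top')-px).ravel()
  s=least_squares(f,[yaw,*o]).x; print('fit',np.degrees(s[0]),s[1:],)
  yaw,o=np.radians((np.degrees(s[0]))),s[1:]
  box=[(-.165,.088,.036),(-.165,-.088,.036),(.175,-.088,.036),(.175,.088,.036)]
  q=proj(W(box,yaw,o),'top'); cv2.polylines(img,[np.int32(q.round())],True,(0,255,0),1)
  for P,c in (([.5107,.09,.0343],(255,0,0)),([.4876,.1681,.0376],(0,0,255))):
    c_,s_=np.cos(yaw),np.sin(yaw); d=np.array(P[:2])-o; t=np.array([c_*d[0]+s_*d[1],-s_*d[0]+c_*d[1]]);print('in rack',t)
    b=[(t[0]+a*.045,t[1]+e*.031,.05) for a,e in((1,1),(1,-1),(-1,-1),(-1,1))]
    cv2.polylines(img,[np.int32(proj(W(b,yaw,o),'top').round())],True,c,1)
cv2.imwrite('pics/ov.png',cv2.resize(img[30:350,30:300],None,fx=2.2,fy=1.85*1))
E
```

```text
front [0.3865 0.1789 0.036 ] [0.4447 0.0173 0.036 ] 0.17179015873787423
flap [0.5396 0.2347 0.042 ] [0.5969 0.0747 0.042 ] [0.5682 0.1547 0.042 ]
yaws 19.82977740990644 19.68935202390159
yaw 20.33973178431962 0.1628927967607393
fit 19.798577551377416 [0.5709 0.1539]
in rack [-0.0783 -0.0398]
in rack [-0.0736  0.0416]
```

View pics/ov.png

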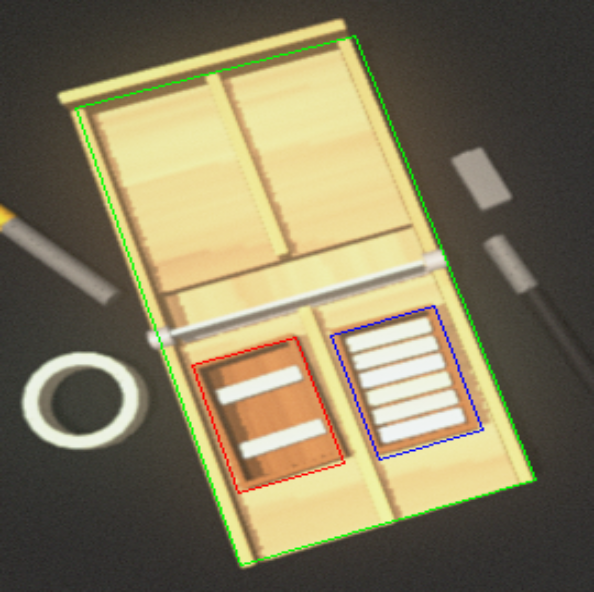

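View pics/scene1.png

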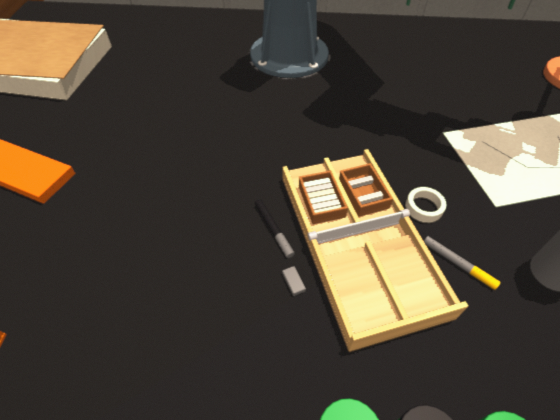

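Measured geometry: rack origin ≈ (0.568, 0.1545), yaw ≈ 20°. The full tray sits at rack (-0.077, -0.040). This fits the rear tray end, which shows at rack x ≈ -0.12. The plan is to set the fingers about 20 mm open, with tool x across the lane, and put them down behind the tray.

```bash
python3 -m creep '{"dp":[[0,0,0],[0,0,0],[0,0,0],[0,0,0],[0,0,0],[-4.6,0.2,0],[-4.6,0.2,0],[-4.6,0.2,0],[-4.6,0.2,0],[-4.6,0.2,0],[-4.6,0.2,0],[-4.6,0.2,0],[-4.6,0.2,0],[-4.6,0.2,0],[-4.6,0.2,0],[-4.6,0.2,0],[-4.4,0,0],[0,0,0]],"turn":[[0,0,-8.5],[0,0,-8.5],[0,0,-8.5],[0,0,-8.5],[0,0,-8.5],[0,0,0],[0,0,0],[0,0,0],[0,0,0],[0,0,0],[0,0,0],[0,0,0],[0,0,0],[0,0,0],[0,0,0],[0,0,0],[0,0,0],[0,0,0]]}' 0.54 20
cat > st.py <<'E'
from h import *
np.set_printoptions(precision=4,suppress=True)
o=robot.get_obs(); r=R.from_quat(o['tool_rot']).as_matrix(); p=o['position']
c,s=np.cos(np.radians(20)),np.sin(np.radians(20)); d=p[:2]-[.568,.1545]
print(o['time'],p,'rack',c*d[0]+s*d[1],-s*d[0]+c*d[1],'yaw',np.degrees(np.arctan2(r[1,0],r[0,0])),'z',r[:,2],o['grip_width'],o['ft_force'])
E
python3 st.py
```

```text
time: 2.6
position: [0.4513, 0.0634, 0.2231]
tool_rot: [0.576, 0.817, 0.0, 0.002]
ft_force: [-0.4, 0.4, -0.4]
grip_width: 0.0203
2.6 [0.4513 0.0634 0.2231] rack -0.14084665591942006 -0.04568254886306633 yaw 109.61737031229556 z [ 0.0041 -0.002  -1.    ] 0.02034515174324399 [-0.3937  0.4195 -0.4493]
```

```bash
python3 -m creep '{"dp":[[0.4,-0.4,3],[0,0,4],[0,0,4],[0,0,3],[0,0,1],[0,0,0]],"turn":[[0,0,0],[0,0,0],[0,0,0],[0,0,0],[0,0,0],[0,0,0]]}'
python3 st.py; python3 - <<'E'
from h import *
snap('wrist','w1.png'); snap('top','t2.png')
E
```

```text
time: 3.2
position: [0.4419, 0.0709, 0.0717]
tool_rot: [0.573, 0.819, -0.001, -0.001]
ft_force: [-0.6, -0.1, -0.4]
grip_width: 0.0198
3.2 [0.4419 0.0709 0.0717] rack -0.14702870724816822 -0.035407712879479136 yaw 110.02120291582412 z [-0.0031  0.0003 -1.    ] 0.019796240136635005 [-0.6154 -0.1105 -0.3953]
```

View pics/w1.png

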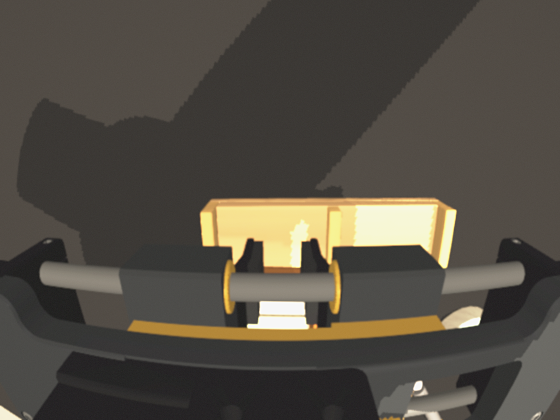

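View pics/t2.png

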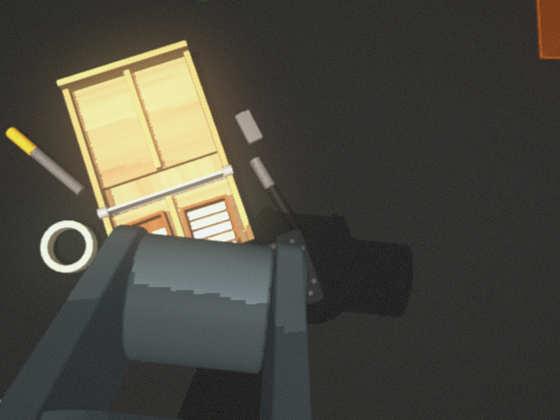

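The wrist view shows both fingertips at x 245–325 px, over the lane between its rails (213–335 px) and just behind the tray's brown rear wall. I'll shift right by 6 mm and then go down.

```bash
python3 -m creep '{"dp":[[-0.6,0,0.5],[0,0,1.5],[0,0,1.5],[0,0,0.4],[0,0,0]],"turn":[[0,0,0],[0,0,0],[0,0,0],[0,0,0],[0,0,0]]}'
python3 st.py; python3 - <<'E'
from h import *
snap('wrist','w2.png'); snap('scene','s2.png')
E
```

```text
time: 3.8
position: [0.4452, 0.0646, 0.0338]
tool_rot: [0.574, 0.819, 0.0, 0.0]
ft_force: [-0.2, -0.0, 1.2]
grip_width: 0.0201
3.8 [0.4452 0.0646 0.0338] rack -0.14614534409870153 -0.04250192984433011 yaw 109.9807555931577 z [ 0.0005 -0.0001 -1.    ] 0.020129490595948152 [-0.1761 -0.033   1.1954]
```

View pics/w2.png

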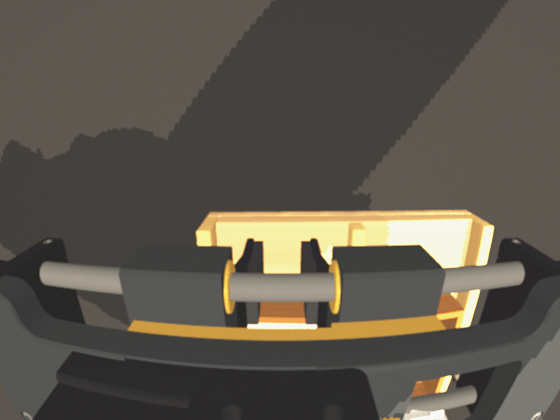

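View pics/s2.png

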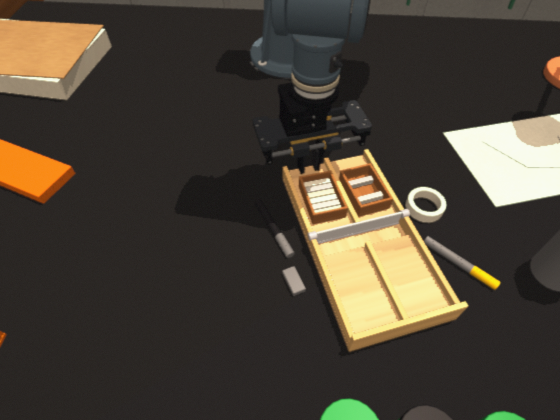

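The fingers are down in the lane behind the tray and centred, touching nothing. I'll push in stages.

```bash
python3 -m creep '{"dp":[[0,0.5,0],[0,0.5,0],[0,0.5,0],[0,0.7,0],[0,0.7,0],[0,0.7,0],[0,0.7,0],[0,0.7,0],[0,0.7,0],[0,0,0]],"turn":[[0,0,0],[0,0,0],[0,0,0],[0,0,0],[0,0,0],[0,0,0],[0,0,0],[0,0,0],[0,0,0],[0,0,0]]}'
python3 st.py; python3 - <<'E'
from h import *
snap('top','t3.png'); snap('scene','s3.png')
for cam in('top','scene'):
  for n in('full_tray_center','part_tray_center'):
    for d in robot.tip_of(n,cam)[:1]: print(cam,n,d['confidence'],toworld(d['point'],cam))
E
```

```text
time: 4.9
position: [0.5, 0.0846, 0.0335]
tool_rot: [0.574, 0.819, 0.001, 0.001]
ft_force: [-0.8, -0.8, -0.1]
grip_width: 0.0203
4.9 [0.5    0.0846 0.0335] rack -0.08779880347246109 -0.042428800104703346 yaw 110.0081751208993 z [ 0.0024  0.0001 -1.    ] 0.020296079910490678 [-0.8403 -0.8179 -0.091 ]
scene full_tray_center 0.84 [0.55240084 0.10547472 0.03599915]
scene part_tray_center 0.55 [0.49535211 0.16777689 0.0355074 ]
```

View pics/s3.png

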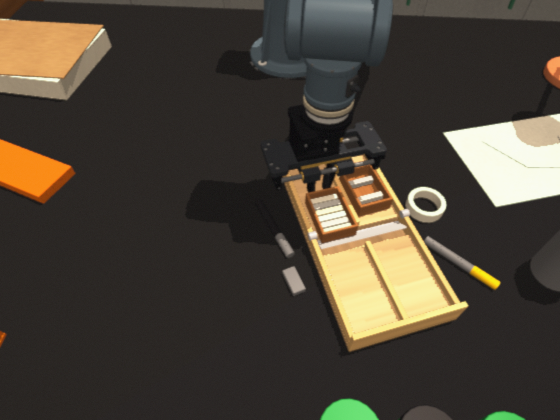

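The tray moved with the fingers (centre rack x ≈ -0.032, straight), its front end has reached the flap, and the force is low. I'll carry on over the flap.

```bash
python3 -m creep '{"dp":[[0,0.6,0],[0,0.7,0],[0,0.7,0],[0,0.7,0],[0,0.7,0],[0,0.7,0],[0,0.7,0],[0,0.7,0],[0,0.7,0],[0,0.7,0],[0,0.7,0],[0,0.7,0],[0,0.7,0],[0,0.7,0],[0,0,0]],"turn":[[0,0,0],[0,0,0],[0,0,0],[0,0,0],[0,0,0],[0,0,0],[0,0,0],[0,0,0],[0,0,0],[0,0,0],[0,0,0],[0,0,0],[0,0,0],[0,0,0],[0,0,0]]}'
python3 st.py; python3 - <<'E'
from h import *
snap('scene','s4.png'); snap('wrist','w4.png')
for cam in('scene',):
  for n in('full_tray_center','part_tray_center'):
    for d in robot.tip_of(n,cam)[:1]: print(cam,n,d['confidence'],toworld(d['point'],cam))
E
```

```text
time: 6.7
position: [0.5915, 0.1178, 0.0338]
tool_rot: [0.574, 0.819, 0.001, 0.001]
ft_force: [0.2, -0.5, 1.0]
grip_width: 0.0198
6.7 [0.5915 0.1178 0.0338] rack 0.009503142595316512 -0.042503498251815805 yaw 110.00087762451253 z [ 0.0029  0.0002 -1.    ] 0.019830578593339594 [ 0.1612 -0.4719  0.9973]
scene full_tray_center 0.72 [0.64416869 0.14134843 0.03716045]
scene part_tray_center 0.73 [0.49289102 0.17140091 0.03645582]
```

View pics/s4.png

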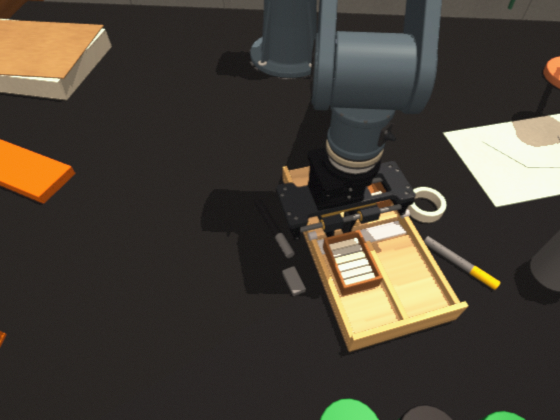

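The tray is over the folded flap, which shows flat in the empty lane near (385,232). I'll push about 4.5 cm more.

```bash
python3 -m creep '{"dp":[[0,0.6,0],[0,0.6,0],[0,0.6,0],[0,0.6,0],[0,0.6,0],[0,0.6,0],[0,0.5,0],[0,0.4,0],[0,0,0],[0,0,0],[0,0,0]],"turn":[[0,0,0],[0,0,0],[0,0,0],[0,0,0],[0,0,0],[0,0,0],[0,0,0],[0,0,0],[0,0,0],[0,0,0],[0,0,0]]}'
python3 st.py; python3 - <<'E'
from h import *
snap('scene','s5.png')
for cam in('scene',):
  for n in('full_tray_center','part_tray_center'):
    for d in robot.tip_of(n,cam)[:1]: print(cam,n,d['confidence'],toworld(d['point'],cam))
E
```

```text
time: 8.0
position: [0.6321, 0.1329, 0.0337]
tool_rot: [0.574, 0.819, 0.0, 0.0]
ft_force: [-0.1, 0.3, -0.2]
grip_width: 0.0199
8.0 [0.6321 0.1329 0.0337] rack 0.05279300576368934 -0.04222547170264451 yaw 109.99133936108294 z [ 0.0006  0.0001 -1.    ] 0.019941723709793076 [-0.0803  0.2693 -0.1767]
scene full_tray_center 0.88 [0.68101793 0.15494951 0.03600964]
```

View pics/s5.png

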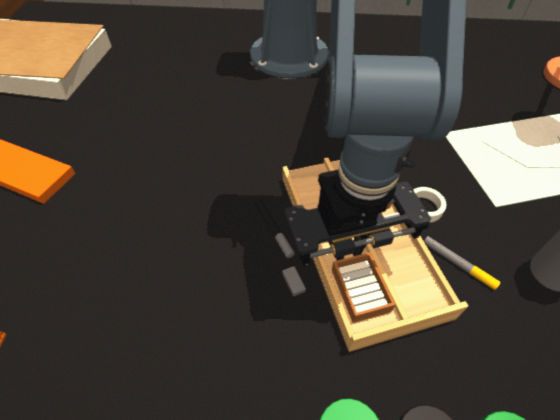

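The tray is at rack x ≈ 0.106–0.107. I'll back off 3 mm, lift straight up, and then move aside to look.

```bash
python3 -m creep '{"dp":[[0,-0.3,0],[0,0,-1],[0,0,-2],[0,0,-4],[0,0,-4],[0,0,-4],[0,0,-3],[-4,-2,0],[-4,-2,0],[-4,-2,0],[-4,-2,0],[-4,-2,0],[0,0,0],[0,0,0]],"turn":[[0,0,0],[0,0,0],[0,0,0],[0,0,0],[0,0,0],[0,0,0],[0,0,0],[0,0,0],[0,0,0],[0,0,0],[0,0,0],[0,0,0],[0,0,0],[0,0,0]]}'
python3 st.py; python3 - <<'E'
from h import *
snap('scene','s6.png');snap('top','t6.png')
c,s=np.cos(np.radians(20)),np.sin(np.radians(20))
for cam in('scene','top'):
  for n in('full_tray_center','part_tray_center'):
    for d in robot.tip_of(n,cam)[:1]:
      w=toworld(d['point'],cam);e=w[:2]-[.568,.1545]; print(cam,n,round(d['confidence'],2),w,'rack',c*e[0]+s*e[1],-s*e[0]+c*e[1])
E
```

```text
time: 9.55
position: [0.6032, -0.0913, 0.2142]
tool_rot: [0.575, 0.818, 0.0, 0.0]
ft_force: [-0.6, 1.2, -1.1]
grip_width: 0.0197
9.55 [ 0.6032 -0.0913  0.2142] rack -0.051026005642111634 -0.24301996404655907 yaw 109.83283879720832 z [ 0.0005  0.0004 -1.    ] 0.01969693176722196 [-0.5905  1.194  -1.0504]
scene full_tray_center 0.75 [0.68455271 0.15721728 0.03782417] rack 0.11045308500753899 -0.037309967064398986
scene part_tray_center 0.65 [0.4912417  0.17007201 0.03730655] rack -0.0668032714201928 0.040885788382844054
top full_tray_center 0.57 [0.68250166 0.15212065 0.03520286] rack 0.106782574567449 -0.04139773524356511
top part_tray_center 0.62 [0.48899175 0.16752677 0.03753274] rack -0.06978804800435172 0.03926357484398414
```

View pics/s6.png

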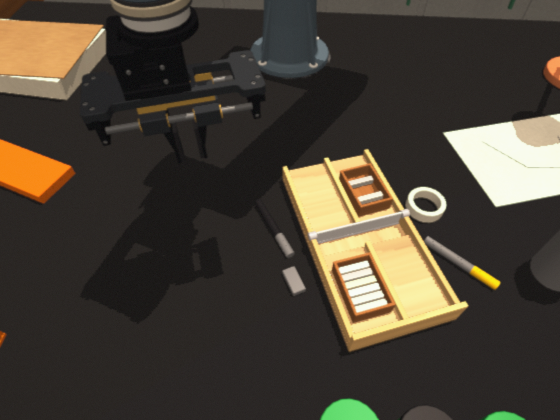

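View pics/t6.png

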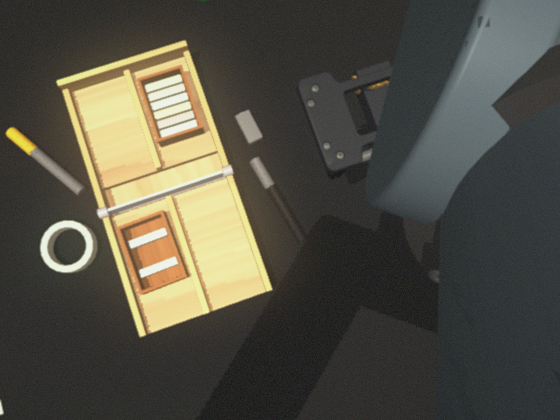

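The full tray lies flat in the back at (170,105) in the top view. The flap stands upright with the same thin line as at the start, from (102,212) to (229,171). The two-stick tray is unchanged at (152,252), and the robot is clear.

```bash
python3 -c "
from rig import robot
print(robot.hand_in())"
```

```text
the job is handed in; nothing more can be done
None
```

The job is done and handed in: the full tray is in the back of the rack, and the flap has sprung up behind it. I pushed it from behind with the fingers 20 mm apart, in the right lane, without lifting it. I stopped at about 9.7 s of the 32 s allowed.

**Full tray:** its centre is at rack x ≈ 0.107 m from the top camera and 0.110 m from the scene camera (0.070 to 0.135 m needed). It lies flat, at height 0.035–0.038 m. The two cameras disagree by about 4 mm in x and y, which is within the network's stated error.

**Flap:** it showed folded down in the scene picture while the tray was over it. Afterwards it looks upright in both views, the same as at the start. I judged this by eye, because the flap angle can't be measured directly.

**Two-stick tray:** it stayed at the same pixels, and its measured position is within about 2 mm of where it started.

**Robot:** it is clear of everything. The wrist force was about 1 N each time I read it, at the end of a move.

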